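Release the spool clamp past its safety catch

TASK

Open the bench clamp that holds the flanged spool of thread: slide its safety catch sideways until the release button under it lies completely uncovered, then press that button fully home so that the jaws open and stay open. Leave the spool standing where it is, leave the other clamp (the one holding the jar) locked as it is, and do not push away the weight and the glue stick that stand between the clamps.

Things in the scene. Friction and masses are not known exactly. Their poses are not given: they have to be found in the camera images.
- spool_clamp: The clamp to open, fixed to the worktop: a grey housing 130 x 112 mm (along its x, y), its flat deck 30 mm above the worktop. Origin at the centre of its underside, axes along its sides, z up. On the deck, in this frame: release button at x -36, y -28 mm; the spool stands at x +34, y 0 mm between two steel jaws (35 mm high) that part along y. The front (-x) side is turned roughly towards the robot, within 0.45 rad.
- spool: Loose flanged sewing spool, 46 mm across, 42 mm high, standing on the spool clamp's deck between the jaws; origin at the centre of its underside.
- spool_mid (a point): Centre of the spool, 21 mm above its foot; its z axis is the spool's axis.
- spool_catch (a joint): Position of the spool clamp's safety catch (m): 0 closed, 0.050 at its open end stop; it slides along the clamp's +y (to the left when the clamp faces the robot), and uncovers the whole button from 0.032. It is a white-painted shutter plate, 54 mm along x, 36 mm along y, closed centred over the button, its top 25 mm above the deck (55 mm above the worktop). It slides with a steady drag of about 2.5 N and stays where it is left.
- spool_catch_tab (a point): Middle of the top face of the upright finger tab on the spool clamp's catch: tab 26 mm along the clamp's x, 8 mm thick along y, standing 25 mm above the shutter plate; top 80 mm above the worktop. It stands 10 mm to the +y side of the plate's middle, moves with the catch, and may be pinched along y or pushed.
- spool_button (a joint): Depth of the spool clamp's release button (m): 0 up, 0.008 fully home. Steady resistance of about 4 N, no spring: it stays where it is pressed to, and the jaws part as it goes down (10 mm each when it is home). While the catch covers it the shutter takes any push.
- spool_button_top (a point): Middle of the top face of the spool clamp's black round release button, 26 mm across, pressed straight down; 50 mm above the worktop when up, 42 mm when home, always at least 2 mm above the collar around it (36 mm across). With the catch fully open the shutter's near edge is 32 mm from the button's middle, and the tab 60 mm, on the +y side.
- jar_clamp: The other clamp, built like the spool clamp, but holding the jar: leave it alone. Origin at the centre of its underside.
- jar_catch (a joint): Catch of the jar clamp, as spool_catch; leave it.
- jar_button (a joint): Button of the jar clamp, as spool_button; leave it up.
- jar_mid (a point): Centre of the screw-lid jar (51 mm across, 66 mm high) standing in the jar clamp, top 96 mm above the worktop; its z axis is the jar's axis.
- weight: Small brass knob weight, 24 mm across, 30 mm high, standing between the clamps; origin under its centre. Bystander.
- glue_stick: Glue stick, 22 mm across, 89 mm high, standing between the clamps; origin under its centre. Bystander.

How it is judged:
By the outcome, as a careful person would: the job done as asked, in the order asked, and still so for the second after the job is handed in, with the robot touching nothing.
It also fails if it takes over 32 s, if anything falls off the work surface, if the arm or the gripper's body presses on something with over 40 N, if the wrist force passes 120 N, or if a joint passes its speed limit or range.

ROBOT

A 7-joint arm with a two-finger parallel gripper is mounted at the origin on a cart in front of the work surface, level with it; the furniture and walls round the work are solid. World frame = base frame: x ahead of the robot, y to its left, z up, the work surface at z = 0. Lengths are in mm, angles in rad, forces in N, time in s.
With the tool pointing down it reaches from about 400 to 900 mm from the base axis. Payload 5.5 kg.
Tool frame: the origin (TCP) lies midway between the tips of the shut fingers; the grasp point (between the pads) lies 19 mm behind it (robot.tcp_to_grasp is the distance from the TCP to the grasp point, in mm); z points along the fingers, x is the direction in which the jaws open and shut, and the axes are right-handed (so a half turn about z gives the same grasp; the last joint's range is limited). The gripper opens to 85 mm and grips with 20 to 120 N. Pads are 22 mm wide; open, the fingers measure 114 mm over their backs; the gripper's body (76 mm by 85 mm) begins 54 mm behind the grasp point. The pads swing forward as they close: fully open they stand 13 mm farther back than shut.
Start: joints at [1.403, 0.501, -0.427, 1.55, 0.221, 1.138, -0.21], TCP at [271.47, -590.596, 231.31] pointing down, gripper open.
Joint ranges: [-2.88, 2.88], [-0.31, 2.03], [-1.54, 1.56], [0.2, 2.42], [-1.41, 4.55], [0.19, 2.02], [-2.57, 2.57]. Speed limits (rad/s): [2.57, 2.57, 3.14, 3.14, 3.14, 3.14, 3.14].

INTERFACE

Orientations are given as a rotation vector (axis times angle).
In Python, from rig import robot, viewer gives the robot as it stands. The module is installed in compiled form; this text tells all that it offers.
- The arm moves only by the shell command python3 -m jog 'ROWS' [FORCE]. ROWS is text: rows parted by semicolons, each of 7 numbers parted by spaces: the turn, a rotation vector about the tool's x, y, z in rad, then the shift along the tool's x, y, z in m, then the opening, from 0 (shut) to 1 (fully open). In form: rx ry rz dx dy dz gripper; .... A call has exactly 10 rows; each row shifts and turns the commanded pose from where the row before left it, along the tool's axes as they then stand; what a row does not reach is not made up. A row lasts 1/8 s, in which the tool goes at most 62.5 mm and 10.7 degrees, less where a joint would pass 70% of its speed; a pose out of reach is approached as far as the arm can. A call with a gripper value outside its range is refused whole. The fingers move at their own pace and stop on an object; FORCE is the grip in N (left out, the last holds). Time passes only in rows, so rows that do not move let the fingers close, or fill a call up. It gives the time, the measured TCP pose, the force and the opening at its end, in the units of the state.
- robot.observe(): the state, without advancing time (a new reading comes with each control period).
- viewer.read_camera(name): name is "scene" or "top" or "wrist"; returns a dict with "color" (400x640x3 uint8, red, green, blue), "camera_matrix" (3x3 intrinsics, pixels), "position" and "orientation" of the camera in the world; the wrist camera has in their place "tool_from_camera" (4x4, takes a point from camera to tool coordinates, whose origin is the TCP and whose axes are the tool frame's). Camera axes: x right, y down, z forward; pixel columns grow to the right and rows downward; lengths in mm; the calibration is good to about 2 mm. A picture is of the moment at which its call begins: read the wrist's pose just before it. There is no depth.
- robot.job_done(): hands the job in, once; it reports no verdict.
The state is a dict: "clock": time; "joint_positions": joint angles; "dq": joint speeds; "joint_efforts": joint torques, N m; "tool_pos": TCP position; "tool_rot": TCP orientation; "wrist_force": force on the tool from outside, world axes, zero at the start; "torque": the same for the moment, N m; "grip_width": finger opening in mm.
Only numpy, scipy, OpenCV 4.12 (cv2) and the standard library are available. Lean on these libraries where they do the work, as an engineer would, in place of code of your own. Each camera call takes 0.05 s, during which the arm holds its last target.

## Working session

There is one attempt and no reset: what is moved stays moved. The work goes in short steps, Python scripts to look and compute and a shell command to move; the robot and the scene stay as the last step left them, time stands still between calls to the robot, and variables do not carry over. Pictures are saved under pics/ and viewed, and the job is handed in when it is done.

```bash
mkdir -p pics; cat > cap.py <<'E'
from rig import robot, viewer
import cv2,sys,pickle
tag=sys.argv[1]
for n in sys.argv[2:]:
    s=robot.observe(); d=viewer.read_camera(n); d['state']=s
    pickle.dump(d,open(f'pics/{n}_{tag}.pkl','wb'))
    cv2.imwrite(f'pics/{n}_{tag}.png',d['color'][:,:,::-1])
    print(n,s['clock'],s['tool_pos'],s['tool_rot'],{k:d[k] for k in d if k in('position','orientation')})
    print(d['camera_matrix'].tolist(), d.get('tool_from_camera'))
E
python3 cap.py a scene top wrist
```

```text
scene 0.0 [ 271.0861293  -590.00692788  230.26073126] [-2.64401510e+00  1.69465736e+00  2.53545919e-03] {'position': array([-145.26166267,  482.9887598 ,  483.51723549]), 'orientation': array([-1.03676697,  2.10226624, -1.31550013])}
[[520.1613036453878, 0.0, 323.7459874038962], [0.0, 520.1613036453878, 197.36025998386364], [0.0, 0.0, 1.0]] None
top 0.05 [ 271.09743741 -590.0217367   230.28097874] [-2.64402123e+00  1.69471660e+00  2.49995845e-03] {'position': array([357.83665347, -51.73290009, 997.5405021 ]), 'orientation': array([-2.09751595,  2.14315324, -0.19233688])}
[[501.9922361644676, 0.0, 322.57278228828625], [0.0, 501.9922361644676, 205.4837633676522], [0.0, 0.0, 1.0]] None
wrist 0.1 [ 271.12295499 -590.07989657  230.37520852] [-2.64413743e+00  1.69473459e+00  2.24458809e-03] {}
[[282.76000076494796, 0.0, 319.5515479078853], [0.0, 282.76000076494796, 197.74712470440278], [0.0, 0.0, 1.0]] [[ 9.99999813e-01  3.26138368e-04  5.18204494e-04  1.20427756e+00]
 [-4.70085822e-04  9.51232930e-01  3.08473161e-01 -7.83478739e+01]
 [-3.92328246e-04 -3.08473347e-01  9.51232905e-01 -1.43302848e+02]
 [ 0.00000000e+00  0.00000000e+00  0.00000000e+00  1.00000000e+00]]
```

View pics/scene_a.png

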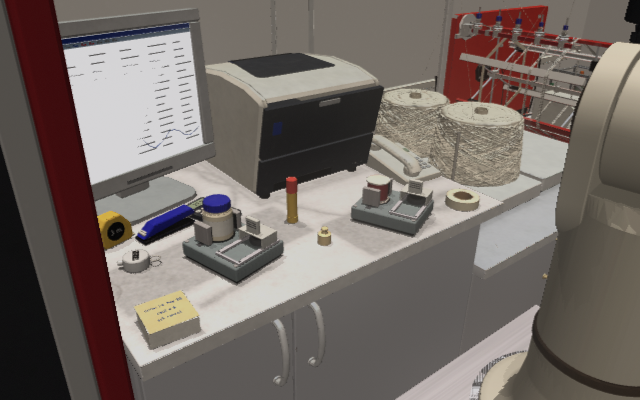

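View pics/top_a.png

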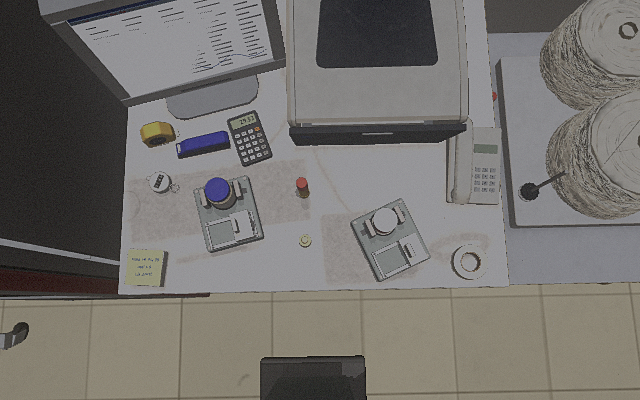

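```bash
python3 - <<'E'
import cv2
a=cv2.imread('pics/top_a.png')[185:295,335:500]
cv2.imwrite('pics/top_a_z.png',cv2.resize(a,None,fx=4.8,fy=4.8,interpolation=cv2.INTER_CUBIC))
a=cv2.imread('pics/scene_a.png')[165:245,340:480]
cv2.imwrite('pics/scene_a_z.png',cv2.resize(a,None,fx=5,fy=5,interpolation=cv2.INTER_CUBIC))
E
```

```text
(no output)
```

View pics/top_a_z.png

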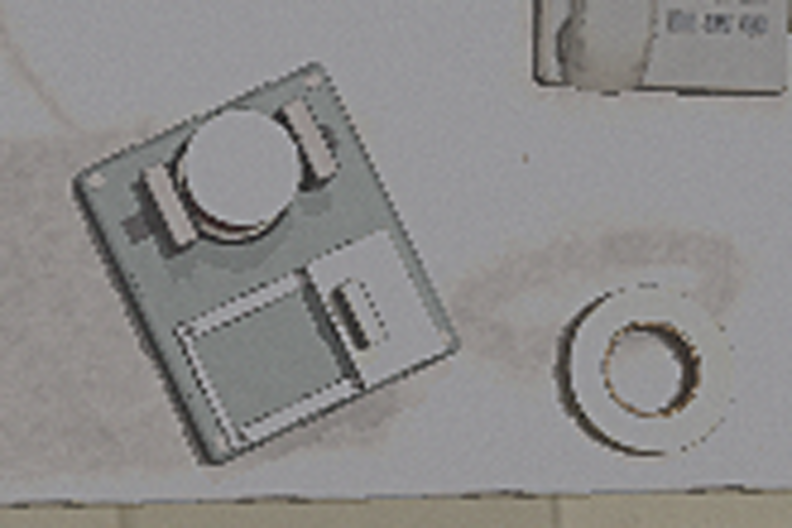

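View pics/scene_a_z.png

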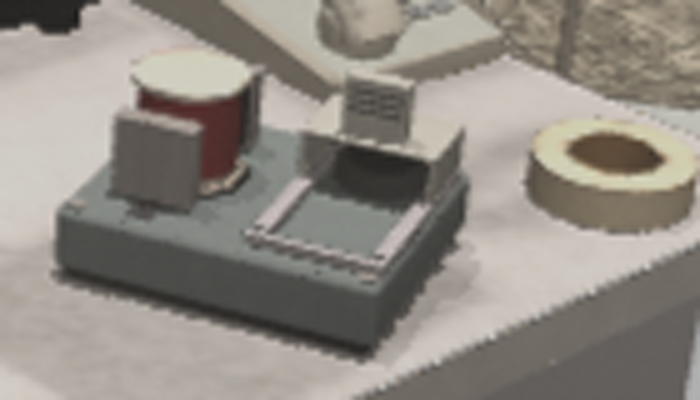

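View pics/wrist_a.png

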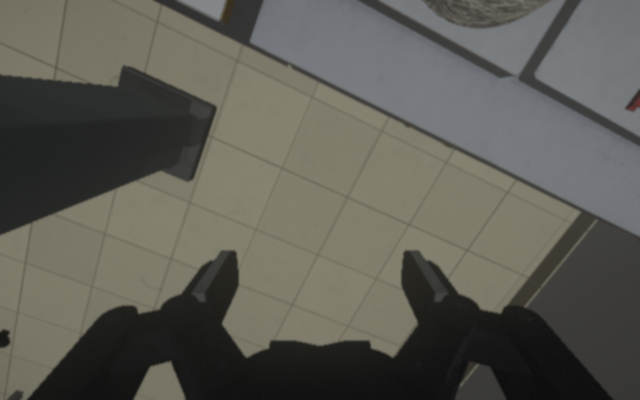

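```bash
cat > geo.py <<'E'
import numpy as np,pickle
from scipy.spatial.transform import Rotation as R
def load(f): return pickle.load(open(f,'rb'))
def cam(d):
    if 'position' in d: return np.array(d['position']),R.from_rotvec(d['orientation']).as_matrix()
    s=d['state'];T=np.array(d['tool_from_camera']);Rt=R.from_rotvec(s['tool_rot']).as_matrix()
    return np.array(s['tool_pos'])+Rt@T[:3,3],Rt@T[:3,:3]
def ray(d,p,z):
    c,M=cam(d);K=np.array(d['camera_matrix']);v=M@np.linalg.inv(K)@[p[0],p[1],1]
    return c+v*(z-c[2])/v[2]
def proj(d,X):
    c,M=cam(d);q=np.array(d['camera_matrix'])@(M.T@(np.array(X)-c));return q[:2]/q[2]
E
python3 - <<'E'
from geo import *
d=load('pics/top_a.pkl')
z=np.array([[317,65],[75,183],[215,463],[458,347]])
p=z/4.8+[335,185]
C=np.array([ray(d,q,30) for q in p]);print(C.round(1))
print(C.mean(0)); 
x=C[0]+C[1]-C[2]-C[3]; y=C[1]+C[2]-C[0]-C[3]
print(np.linalg.norm(x)/2,np.linalg.norm(y)/2,np.arctan2(x[1],x[0]),np.arctan2(-y[0],y[1]))
yaw=(np.arctan2(x[1],x[0])+np.arctan2(-y[0],y[1]))/2
c=C.mean(0)[:2];Rz=np.array([[np.cos(yaw),-np.sin(yaw)],[np.sin(yaw),np.cos(yaw)]])
ds=load('pics/scene_a.pkl')
for n,v,h in [('button',(-36,-28),50),('tab',(-36,-18),80),('spooltop',(34,0),72)]:
    w=c+Rz@v; X=[*w,h];print(n,w,(proj(d,X)-[335,185])*4.8,(proj(ds,X)-[340,165])*5)
for n,q,h in [('weight',(305,241),25),('glue',(302,183),89)]: print(n,ray(d,q,h))
s=load('pics/wrist_a.pkl')['state'];print(R.from_rotvec(s['tool_rot']).as_matrix().round(3))
E
```

```text
[[ 551.5 -202.    30. ]
 [ 504.9 -101.5   30. ]
 [ 391.4 -153.5   30. ]
 [ 435.2 -252.6   30. ]]
[ 470.76096226 -177.3886262    30.        ]
125.86329867173929 109.54510875963967 0.419975426991804 0.42567713538145996
button [ 449.42088476 -217.6949668 ] [377.34938807 308.43676538] [382.38954183 138.98063821]
tab [ 445.31749009 -208.57563831] [367.36246342 311.81358723] [381.36458991  77.35817833]
spooltop [ 501.76667913 -163.43708432] [239.83528193 171.16166823] [189.23827235  75.73927886]
weight [472.46839537 -11.90670346  25.        ]
glue [573.29249983 -10.49320711  89.        ]
[[ 0.418 -0.909 -0.001]
 [-0.909 -0.418  0.002]
 [-0.002 -0.    -1.   ]]
```

```bash
python3 -m jog '0 0 0 -0.0265 -0.0353 0 0;0 0 0 -0.0265 -0.0353 0 0;0 0 0 -0.0265 -0.0353 0 0;0 0 0 -0.0265 -0.0353 0 0;0 0 0 -0.0265 -0.0353 0 0;0 0 0 -0.0265 -0.0353 0 0;0 0 0 -0.0265 -0.0353 0.01 0;0 0 0 -0.0265 -0.0353 0.01 0;0 0 0 -0.0265 -0.0353 0.01 0;0 0 0 0 0 0.01 0' 60; python3 cap.py b wrist
```

```text
clock: 1.4
tool_pos: [462.5, -236.9, 191.2]
tool_rot: [-2.649, 1.685, -0.001]
wrist_force: [0.7, -1.2, 0.1]
grip_width: -0.1
wrist 1.4 [ 462.52815808 -236.90566028  191.24131754] [-2.64932787e+00  1.68479973e+00 -5.37911703e-04] {}
[[282.76000076494796, 0.0, 319.5515479078853], [0.0, 282.76000076494796, 197.74712470440278], [0.0, 0.0, 1.0]] [[ 9.99999813e-01  3.27360295e-04  5.16926253e-04  1.19978875e+00]
 [-4.70854772e-04  9.51232207e-01  3.08475391e-01 -7.83404250e+01]
 [-3.90734306e-04 -3.08475576e-01  9.51232183e-01 -1.43302743e+02]
 [ 0.00000000e+00  0.00000000e+00  0.00000000e+00  1.00000000e+00]]
```

View pics/wrist_b.png

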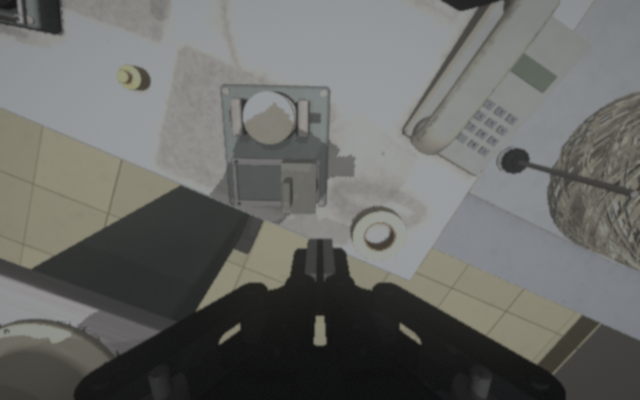

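```bash
python3 - <<'E'
import cv2
a=cv2.imread('pics/wrist_b.png')[75:285,210:400]
cv2.imwrite('pics/wrist_b_z.png',cv2.resize(a,None,fx=2.8*1,fy=2.8,interpolation=cv2.INTER_CUBIC))
from geo import *
d=load('pics/wrist_b.pkl')
for n,X in [('tab',[445.3,-208.6,80]),('button',[449.4,-217.7,55]),('d',[551.5,-202,30]),('tcp',d['state']['tool_pos'])]: print(n,proj(d,X),(proj(d,X)-[210,75])*2.8)
E
```

```text
tab [283.40113167 197.32126532] [205.52316867 342.4995429 ]
button [296.05500255 190.05266117] [240.95400713 322.14745128]
d [324.4475298   88.56879351] [320.45308343  37.99262184]
tcp [317.27390699 251.15967749] [300.36693956 493.24709697]
```

View pics/wrist_b_z.png

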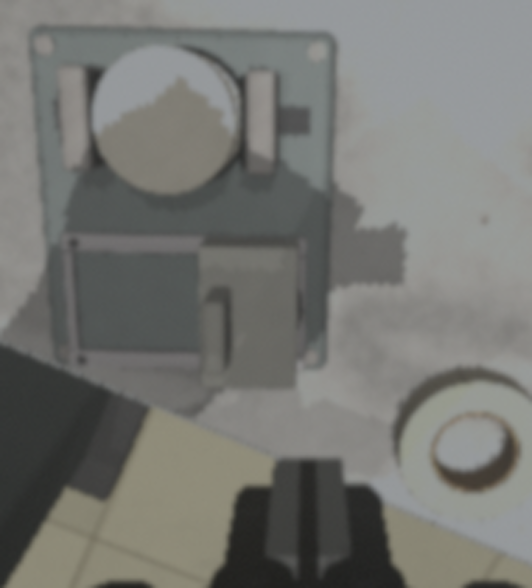

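```bash
python3 - <<'E'
from geo import *
d=load('pics/wrist_b.pkl')
f=lambda p,z: ray(d,np.array(p)/2.8+[210,75],z)
C=np.array([f(p,30) for p in [(335,36),(33,28),(52,365),(325,366)]]);print(C.round(1),C.mean(0))
x=C[0]+C[1]-C[2]-C[3]; y=C[1]+C[2]-C[0]-C[3]
print(np.linalg.norm(x)/2,np.linalg.norm(y)/2,np.arctan2(x[1],x[0]),np.arctan2(-y[0],y[1]))
P=np.array([f(p,55) for p in [(297,245),(200,245),(201,388),(297,388)]]);print(P.round(1),P.mean(0), np.linalg.norm(P[1]-P[0]),np.linalg.norm(P[1]-P[2]))
print('tab',f((212,338),80)); print(f((206,320),55))
E
```

```text
[[ 554.3 -206.4   30. ]
 [ 510.8 -107.3   30. ]
 [ 392.4 -156.4   30. ]
 [ 439.3 -257.4   30. ]] [ 474.22778544 -181.86888493   30.        ]
126.92479500268426 109.81363431305849 0.4048173479949472 0.4243160013636674
[[ 484.2 -224.3   55. ]
 [ 469.5 -193.    55. ]
 [ 419.2 -214.4   55. ]
 [ 434.6 -247.3   55. ]] [ 451.87555169 -219.74404001   55.        ] 34.61308613990628 54.62931737974593
tab [ 447.6966288  -209.95765909   80.        ]
[ 444.69708356 -205.73550385   55.        ]
```

```bash
python3 -m jog '0 0 0 -0.0056 0.0033 0.0 0;0 0 0 0 0 0.025 0;0 0 0 0 0 0.025 0;0 0 0 0 0 0.025 0;0 0 0 0 0 0.02 0;0 0 0 0 0 0.015 0;0 0 0 0 0 0.01 0;0 0 0 0 0 0.008 0;0 0 0 0 0 0 0;0 0 0 0 0 0 0'; python3 cap.py c wrist scene
```

```text
clock: 2.7
tool_pos: [455.6, -237.6, 63.8]
tool_rot: [-2.645, 1.695, -0.001]
wrist_force: [-0.4, 0.2, 0.1]
grip_width: 0.0
wrist 2.7 [ 455.63931104 -237.5968518    63.7547148 ] [-2.64497342e+00  1.69503180e+00 -1.34193584e-03] {}
[[282.76000076494796, 0.0, 319.5515479078853], [0.0, 282.76000076494796, 197.74712470440278], [0.0, 0.0, 1.0]] [[ 9.99999812e-01  3.26623358e-04  5.18129679e-04  1.20563938e+00]
 [-4.70523657e-04  9.51233265e-01  3.08472129e-01 -7.83478973e+01]
 [-3.92107984e-04 -3.08472315e-01  9.51233240e-01 -1.43300119e+02]
 [ 0.00000000e+00  0.00000000e+00  0.00000000e+00  1.00000000e+00]]
scene 2.75 [ 455.66869229 -237.63492508   63.80616355] [-2.64499948e+00  1.69504711e+00 -1.57198254e-03] {'position': array([-145.26166267,  482.9887598 ,  483.51723549]), 'orientation': array([-1.03676697,  2.10226624, -1.31550013])}
[[520.1613036453878, 0.0, 323.7459874038962], [0.0, 520.1613036453878, 197.36025998386364], [0.0, 0.0, 1.0]] None
```

View pics/wrist_c.png

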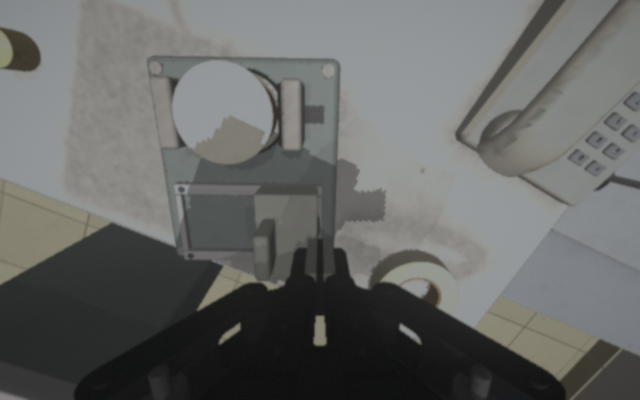

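View pics/scene_c.png

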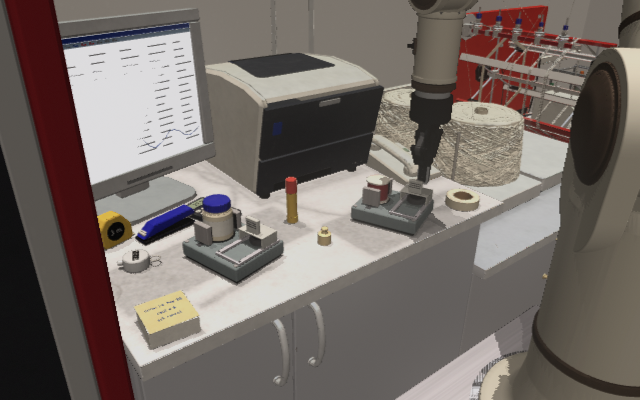

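```bash
python3 -m jog '0 0 0 -0.009 -0.002 0 0;0 0 0 -0.007 0 0 0;0 0 0 -0.007 0 0 0;0 0 0 -0.007 0 0 0;0 0 0 -0.007 0 0 0;0 0 0 -0.007 0 0 0;0 0 0 -0.007 0 0 0;0 0 0 -0.007 0 0 0;0 0 0 -0.005 0 0 0;0 0 0 0 0 0 0'; python3 cap.py d wrist
```

```text
clock: 4.05
tool_pos: [431.9, -181.8, 63.6]
tool_rot: [2.643, -1.697, 0.007]
wrist_force: [6.9, -8.5, -5.6]
grip_width: -0.1
wrist 4.05 [ 431.91670919 -181.84234685   63.63557872] [ 2.64311765 -1.69656428  0.00666815] {}
[[282.76000076494796, 0.0, 319.5515479078853], [0.0, 282.76000076494796, 197.74712470440278], [0.0, 0.0, 1.0]] [[ 9.99999812e-01  3.27483552e-04  5.18041737e-04  1.20909751e+00]
 [-4.71313924e-04  9.51233934e-01  3.08470064e-01 -7.83504994e+01]
 [-3.91760008e-04 -3.08470250e-01  9.51233910e-01 -1.43296831e+02]
 [ 0.00000000e+00  0.00000000e+00  0.00000000e+00  1.00000000e+00]]
```

View pics/wrist_d.png

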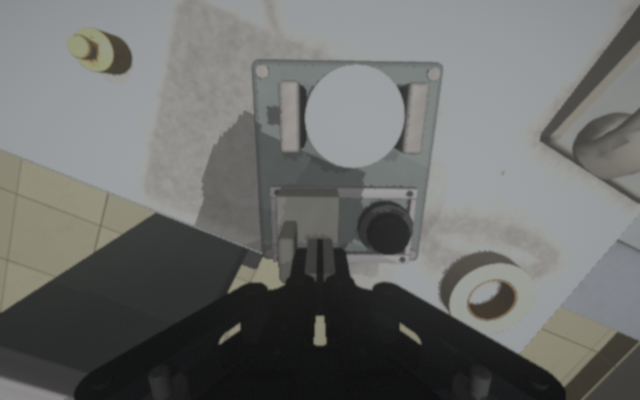

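```bash
python3 -m jog '0 0 0 0.006 0 0 0;0 0 0 0.002 0 -0.01 0;0 0 0 0 0 -0.02 0;0 0 0 0 0 -0.02 0;0 0 0 0.01 0.004 0 0;0 0 0 0.015 0.005 0 0;0 0 0 0.015 0.005 0 0;0 0 0 0.01 0.004 0 0;0 0 0 0 0 0 0;0 0 0 0 0 0 0'; python3 cap.py e wrist; python3 - <<'E'
from geo import *
d=load('pics/wrist_d.pkl');print(ray(d,(386,229),50))
E
```

```text
clock: 5.35
tool_pos: [438.4, -239.1, 113.0]
tool_rot: [-2.645, 1.695, 0.001]
wrist_force: [-0.8, 0.1, -0.6]
grip_width: -0.3
wrist 5.35 [ 438.38593489 -239.06859899  113.02502972] [-2.64483325e+00  1.69465056e+00  1.34965694e-03] {}
[[282.76000076494796, 0.0, 319.5515479078853], [0.0, 282.76000076494796, 197.74712470440278], [0.0, 0.0, 1.0]] [[ 9.99999813e-01  3.26168759e-04  5.18248241e-04  1.20455078e+00]
 [-4.70128110e-04  9.51233021e-01  3.08472881e-01 -7.83473678e+01]
 [-3.92360623e-04 -3.08473067e-01  9.51232996e-01 -1.43301551e+02]
 [ 0.00000000e+00  0.00000000e+00  0.00000000e+00  1.00000000e+00]]
[ 456.09495468 -216.54615711   50.        ]
```

View pics/wrist_e.png

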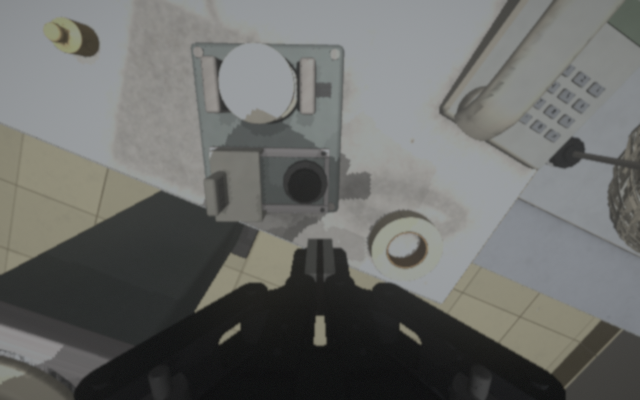

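```bash
python3 - <<'E'
from geo import *
import cv2
d=load('pics/wrist_e.pkl');g=cv2.cvtColor(d['color'],cv2.COLOR_RGB2GRAY)
a=d['color'][140:230,190:360,::-1];cv2.imwrite('pics/we_z.png',cv2.resize(a,None,fx=4.6,fy=4.6,interpolation=cv2.INTER_CUBIC))
for t in (30,40,50):
    m=((g<t)*255).astype('uint8');m[:,:270]=0;m[:,340:]=0;m[:155]=0;m[212:]=0
    c=max(cv2.findContours(m,0,1)[0],key=cv2.contourArea);(q,r)=cv2.minEnclosingCircle(c);print(t,q,r,ray(d,q,50))
p=np.array(d['state']['tool_pos']);Rt=R.from_rotvec(d['state']['tool_rot']).as_matrix()
for b in [(451,-219,50),ray(d,(304,183),50)]: print(b,Rt.T@(np.array(b)-p))
E
```

```text
Traceback (most recent call last):
ValueError: max() iterable argument is empty
```

View pics/we_z.png

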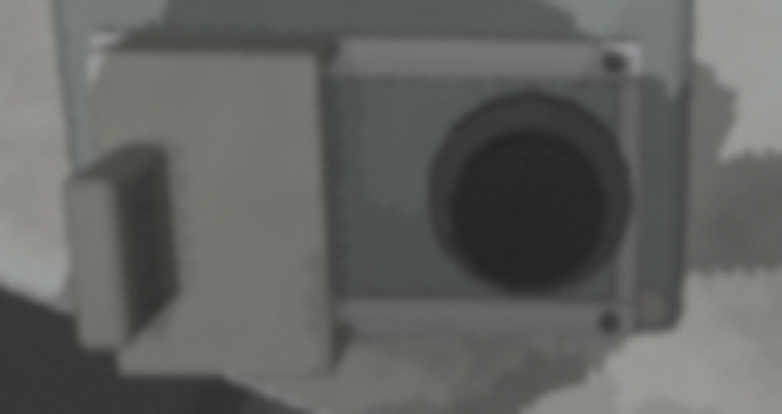

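```bash
python3 - <<'E'
from geo import *
d=load('pics/wrist_e.pkl')
p=np.array(d['state']['tool_pos']);Rt=R.from_rotvec(d['state']['tool_rot']).as_matrix()
for b in [(451,-219,50),ray(d,(304.8,185.7),50)]: print(b,Rt.T@(np.array(b)-p))
E
```

```text
(451, -219, 50) [-12.90122712 -19.85339591  63.03505917]
[ 453.3306381  -221.28722968   50.        ] [ -9.84933691 -21.01496837  63.03203381]
```

```bash
python3 -m jog '0 0 0 -0.011 -0.0205 0 0;0 0 0 0 0 0.02 0;0 0 0 0 0 0.02 0;0 0 0 0 0 0.014 0;0 0 0 0 0 0.005 0;0 0 0 0 0 0.003 0;0 0 0 0 0 0.003 0;0 0 0 0 0 0.003 0;0 0 0 0 0 0.003 0;0 0 0 0 0 0 0'; python3 cap.py f wrist scene
```

```text
clock: 6.65
tool_pos: [453.0, -221.2, 42.3]
tool_rot: [-2.645, 1.695, -0.001]
wrist_force: [0.6, 0.5, 1.2]
grip_width: 0.2
wrist 6.65 [ 452.95951347 -221.20541385   42.2995115 ] [-2.64473874e+00  1.69507105e+00 -1.13112608e-03] {}
[[282.76000076494796, 0.0, 319.5515479078853], [0.0, 282.76000076494796, 197.74712470440278], [0.0, 0.0, 1.0]] [[ 9.99999812e-01  3.26650803e-04  5.18099656e-04  1.20553108e+00]
 [-4.70540526e-04  9.51233246e-01  3.08472187e-01 -7.83480561e+01]
 [-3.92070930e-04 -3.08472372e-01  9.51233222e-01 -1.43300446e+02]
 [ 0.00000000e+00  0.00000000e+00  0.00000000e+00  1.00000000e+00]]
scene 6.7 [ 452.88553266 -221.19465444   42.2991632 ] [-2.64475787e+00  1.69513007e+00 -8.50497553e-04] {'position': array([-145.26166267,  482.9887598 ,  483.51723549]), 'orientation': array([-1.03676697,  2.10226624, -1.31550013])}
[[520.1613036453878, 0.0, 323.7459874038962], [0.0, 520.1613036453878, 197.36025998386364], [0.0, 0.0, 1.0]] None
```

View pics/wrist_f.png

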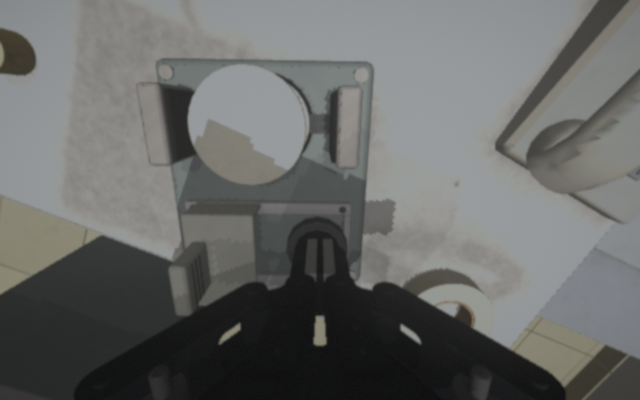

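```bash
python3 -m jog '0 0 0 0 0 0.001 0;0 0 0 0 0 0.001 0;0 0 0 0 0 0.001 0;0 0 0 0 0 0.0005 0;0 0 0 0 0 0 0;0 0 0 0 0 0 0;0 0 0 0 0 0 0;0 0 0 0 0 0 0;0 0 0 0 0 0 0;0 0 0 0 0 0 0'
```

```text
clock: 8.0
tool_pos: [453.0, -221.3, 41.8]
tool_rot: [2.643, -1.694, 0.002]
wrist_force: [-9.5, 3.4, 34.6]
grip_width: -0.3
```

```bash
python3 -m jog '0 0 0 0 0 -0.005 0;0 0 0 0 0 -0.015 0;0 0 0 0 0 -0.03 0;0 0 0 0 0 -0.03 0;0 0 0 0 0 -0.03 0;0 0 0 0.02 0.03 0 0;0 0 0 0.02 0.04 0 0;0 0 0 0 0.04 0 0;0 0 0 0 0 0 0;0 0 0 0 0 0 0'; python3 cap.py g wrist scene; python3 - <<'E'
import cv2
a=cv2.imread('pics/wrist_g.png')[50:250,180:430]
b=cv2.imread('pics/scene_g.png')[150:250,300:480]
cv2.imwrite('pics/wg_z.png',cv2.resize(a,None,fx=3,fy=3,interpolation=cv2.INTER_CUBIC))
cv2.imwrite('pics/sg_z.png',cv2.resize(b,None,fx=4.4,fy=4.4,interpolation=cv2.INTER_CUBIC))
E
```

```text
clock: 9.25
tool_pos: [369.8, -303.2, 149.2]
tool_rot: [-2.644, 1.695, -0.001]
wrist_force: [0.7, 0.0, -0.1]
grip_width: -0.1
wrist 9.25 [ 369.81372218 -303.2463874   149.21571692] [-2.64437962e+00  1.69540132e+00 -1.12934309e-03] {}
[[282.76000076494796, 0.0, 319.5515479078853], [0.0, 282.76000076494796, 197.74712470440278], [0.0, 0.0, 1.0]] [[ 9.99999812e-01  3.26711250e-04  5.18083094e-04  1.20600402e+00]
 [-4.70592876e-04  9.51233278e-01  3.08472090e-01 -7.83486289e+01]
 [-3.92036577e-04 -3.08472276e-01  9.51233253e-01 -1.43300518e+02]
 [ 0.00000000e+00  0.00000000e+00  0.00000000e+00  1.00000000e+00]]
scene 9.3 [ 370.35470932 -302.8940381   149.20695493] [-2.64534935e+00  1.69356656e+00 -1.44147906e-03] {'position': array([-145.26166267,  482.9887598 ,  483.51723549]), 'orientation': array([-1.03676697,  2.10226624, -1.31550013])}
[[520.1613036453878, 0.0, 323.7459874038962], [0.0, 520.1613036453878, 197.36025998386364], [0.0, 0.0, 1.0]] None
```

View pics/wrist_g.png

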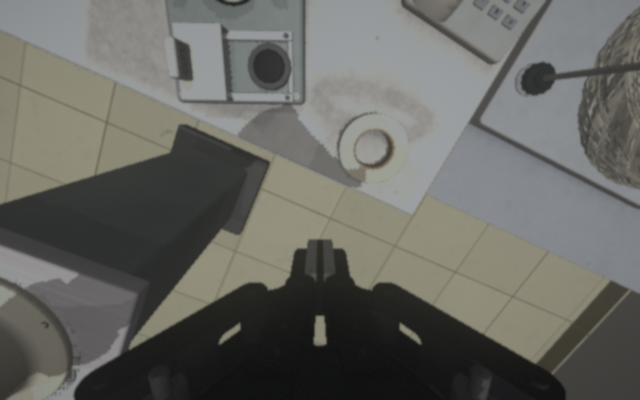

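View pics/sg_z.png

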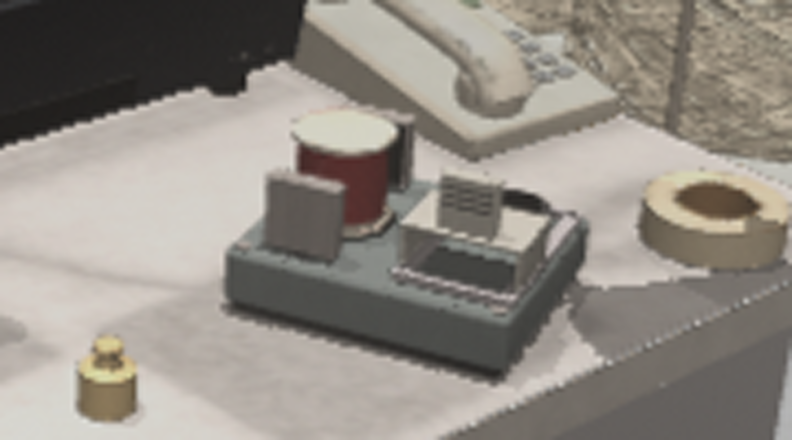

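View pics/scene_g.png

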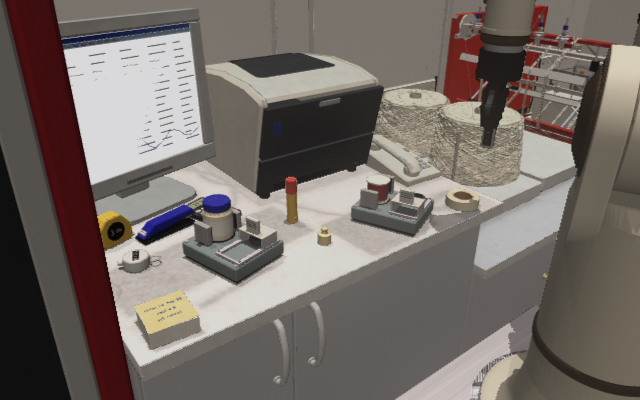

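```bash
python3 cap.py h top >/dev/null; python3 - <<'E'
import cv2,numpy as np
a=cv2.imread('pics/top_h.png')[185:295,335:500]
b=cv2.imread('pics/top_a.png')[185:295,335:500]
cv2.imwrite('pics/top_h_z.png',cv2.resize(np.hstack([b,a]),None,fx=2.4,fy=2.4,interpolation=cv2.INTER_CUBIC))
E
```

```text
(no output)
```

View pics/top_h_z.png

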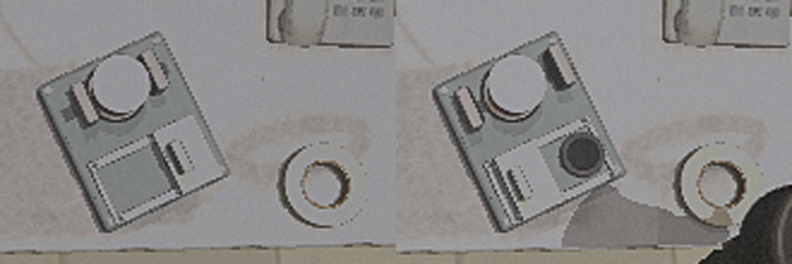

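```bash
python3 -c "
from rig import robot
print(robot.job_done())"
```

```text
the job is handed in; nothing more can be done
None
```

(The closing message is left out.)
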